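# Drag check of three lapped trumpet valves

## Task

Check the drag of the three freshly lapped trumpet valves, which stand raised without springs in the valve section on the olive block: with shut fingertips press each finger button gently down until it is at or near its stop and leave it down, first the third valve (the end where the long silver slide sticks out), then the first valve (the opposite end), and the middle valve last. Press lightly, never ramming a button on its stop, and only one button at a time. Do not grasp, lift, tip or shift the valve section, leave the other things on the bench where they are, and finish clear of everything.

Things in the scene. Friction and masses are not known exactly. Their poses are not given: they have to be found in the camera images.
- valve_section: Valve section: 3 brass casings (23 mm wide, 32 mm apart, tops 141 mm up) in a loose olive rubber block 125x76x30 mm; 0.9 kg. Origin: centre of block's underside. z up, x along the row: first valve x=-32, second 0, third +32 mm. U slide (silver end, 47 mm wide) sticks out along +x from the third casing to x=148 mm, 85 mm up; a short slide along +y from the middle casing to y=52 mm, 77 mm up. Any yaw.
- button_1 (a point): Centre of the top face of the finger button of the first valve (end of the row away from the long slide); moves with the button. Button: 17 mm diameter disc, 6 mm thick, pale round inlay, on a 6.4 mm stem over the casing. Fully up, its top is 165 mm above the bench; fully down, 149 mm (8 mm above the casing's 26 mm wide brass top cap).
- button_2 (a point): Centre of the top face of the finger button of the second valve (middle of the row); moves with the button. Button: 17 mm diameter disc, 6 mm thick, pale round inlay, on a 6.4 mm stem over the casing. Fully up, its top is 165 mm above the bench; fully down, 149 mm (8 mm above the casing's 26 mm wide brass top cap).
- button_3 (a point): Centre of the top face of the finger button of the third valve (end of the row with the long slide); moves with the button. Button: 17 mm diameter disc, 6 mm thick, pale round inlay, on a 6.4 mm stem over the casing. Fully up, its top is 165 mm above the bench; fully down, 149 mm (8 mm above the casing's 26 mm wide brass top cap).
- valve_1 (a joint): First valve's piston and button. Travels straight down 16 mm: 0 = fully up, 0.016 = fully down on its stop (m). Starts between 0 and 0.003. No spring: a steady drag of about 2.2 N resists it and it stays wherever it is left.
- valve_2 (a joint): Second (middle) valve's piston and button. Travels straight down 16 mm: 0 = fully up, 0.016 = fully down on its stop (m). Starts between 0 and 0.003. No spring: a steady drag of about 2.2 N resists it and it stays wherever it is left.
- valve_3 (a joint): Third valve's piston and button. Travels straight down 16 mm: 0 = fully up, 0.016 = fully down on its stop (m). Starts between 0 and 0.003. No spring: a steady drag of about 2.2 N resists it and it stays wherever it is left.
- caliper: Steel caliper lying flat, 230 mm long, 53 mm wide at the jaws, 11 mm high; loose; leave alone. Origin: underside, middle of the beam; x along the beam.
- spare_slide: Spare silver U-shaped slide lying flat, 123 x 53 mm, 13 mm high; loose; leave alone. Origin: underside, about its middle; x points to the bow.
- thumb_saddle: Small brass U-shaped thumb saddle, open side up, 35 x 16 mm, 29 mm high; loose; leave alone. Origin: centre of its underside.
- paste_jar: Closed jar, 48 mm diameter, 50 mm high; loose; leave alone. Origin: centre of its underside.
- bottom_cap: Brass ring, 26 mm diameter, 12 mm high; loose; leave alone. Origin: centre of its underside.
- spare_piston: Steel piston standing upright, 17 mm diameter, 75 mm high; loose; leave alone. Origin: centre of its underside.
- screwdriver: Screwdriver with wooden handle lying flat, 160 mm long; loose; leave alone. Origin: underside; x towards the blade.

How it is judged:
By the outcome, as a careful person would: the job done as asked, in the order asked, and still so for the second after the job is handed in, with the robot touching nothing.
It also fails if it takes over 45 s, if anything falls off the work surface, if the arm or the gripper's body presses on something with over 40 N, if the wrist force passes 120 N, or if a joint passes its speed limit or range.

## Robot

A 6-joint arm with a two-finger parallel gripper is mounted at the origin on the work surface. World frame = base frame: x ahead of the robot, y to its left, z up, the work surface at z = 0. Lengths are in mm, angles in rad, forces in N, time in s.
With the tool pointing down it reaches from about 375 to 975 mm from the base axis. Payload 3.8 kg.
Tool frame: the origin (TCP) lies where the fingers leave the gripper's body, on its centre line; the fingertips stand 73 mm ahead of it and the grasp point (between the pads) lies 54 mm ahead of it (manip.nose_length is the z of the fingertips in the tool frame, in mm); z points along the fingers, y is the line along which they close (so a half turn about z gives the same grasp; the last joint's range is limited). The gripper opens to 85 mm and grips with 20 to 120 N. Pads are 22 mm wide; open, the fingers measure 114 mm over their backs; the gripper's body (76 mm by 85 mm) begins 54 mm behind the grasp point. The pads swing forward as they close: fully open they stand 13 mm farther back than shut.
Start: joints at [1.251, 0.264, 1.604, -0, 1.274, -0.037], TCP at [188.354, 648.183, 303.88] pointing down, gripper open.
Joint ranges: [-2.63, 2.63], [-0.94, 2.18], [0.31, 2.57], [-1.31, 4.45], [0, 2.66], [-2.55, 2.55]. Speed limits (rad/s): [2.57, 2.57, 3.14, 3.14, 3.14, 3.14].

## Interface

Orientations are given as a rotation vector (axis times angle).
In Python, from cell import monitor, read_camera, get_calibration, ticket, recognise, pinpoint, manip gives the robot as it stands.
- The arm moves only by the tool drive_tool, never from a script. Its argument "series" is a list of rows, each an object with "linear": the shift along the tool's x, y, z in mm, a list of three; "angular": the turn, a rotation vector about the tool's x, y, z in degrees, a list of three; "jaw": the closure, from 0 (fully open) to 1 (shut). In form: [{"linear": [tx, ty, tz], "angular": [rx, ry, rz], "jaw": jaw}, ...]. A call has exactly 8 rows; each row is the pose to reach, as a shift and turn from the pose commanded when the call began, along the tool's axes at that moment; what a row does not reach only later rows make up. A row lasts 1/12 s, in which the tool goes at most 41.7 mm and 7.16 degrees, less where a joint would pass 70% of its speed; a pose out of reach is approached as far as the arm can. A call with a gripper value outside its range is refused whole. The fingers move at their own pace and stop on an object; "newtons" is the grip in N (left out, the last holds). Time passes only in rows, so rows that repeat a pose let the fingers close, or fill a call up. It gives the time, the measured TCP pose, the force, the opening and the grip force at its end, in the units of the state.
- monitor.state(): the state, without advancing time (a new reading comes with each control period).
- read_camera(name): name is "side" or "top" or "wrist"; returns (picture, depth): 400x640x3 uint8, blue, green, red; 400x640 float32, mm along the optical axis (not along the pixel's ray), 0 where there is no reading.
- get_calibration(name): a dict with "fx", "fy", "cx", "cy" (pixels), "D" ([k1, k2, p1, p2, k3] as OpenCV has them; the pictures are not rectified), "pose" (4x4, takes a point from camera to world coordinates). Camera axes: x right, y down, z forward; pixel columns grow to the right and rows downward; lengths in mm; the calibration is good to about 2 mm. A picture is of the moment at which its call begins: read the wrist's pose just before it. get_calibration takes no time and is no camera call; for the wrist camera it gives the pose at the moment of the call.
- ticket.job_done(): hands the job in; it is judged then, once.
Trained networks look in the newest picture that a camera, given by its name, has taken for a name from the list of things; names that differ only in an ending like _2 or _b are one class to them, and where a whole thing is asked for, a point or a joint stands for the part that bears it (a point fixed in the world has none). Each returns a list of dicts, best first, with "confidence" (0 to 1); they miss things now and then, are a little off and sometimes report something else, mostly with a low value. They report only what shows in the picture. A call takes as long as a camera call.
- recognise(camera, target): "location" ([x, y, z] in mm, in the coordinates of the camera as it stood for that picture, good to about 4 mm: the middle of the surface that is visible of it).
- pinpoint(camera, target): "location" ([x, y, z] in mm, in the coordinates of the camera as it stood for that picture, good to about 4 mm: a listed point, or the origin of a listed thing).
The state is a dict: "time_s": time; "joints": joint angles; "qd": joint speeds; "joint_torque": joint torques, N m; "tool_pos": TCP position; "tool_rot": TCP orientation; "wrist_force": force on the tool from outside, world axes, zero at the start; "torque": the same for the moment, N m; "finger_gap": finger opening in mm; "finger_force": force on a finger pad.
Only numpy, scipy, OpenCV 4.12 (cv2) and the standard library are available. Lean on these libraries where they do the work, as an engineer would, in place of code of your own. Each camera call takes 0.05 s, during which the arm holds its last target. There are 200 camera calls.

## Working session

There is one attempt and no reset: what is moved stays moved. The work goes in short steps, Python scripts to look and compute and a tool call to move; the robot and the scene stay as the last step left them, time stands still between calls to the robot, and variables do not carry over. Pictures are saved under pics/ and viewed, at most 10 in all, crops included, and the job is handed in when it is done.

Besides the shell and the picture viewer there is one more tool, called as name([rows], argument=value, ...), one row to a line, values as JSON. drive_tool: Moves the arm, as the interface text tells. Its arguments: {"type":"object","properties":{"series":{"type":"array"},"newtons":{"type":"number"}},"required":["series"]}

```bash
mkdir -p pics
cat > h.py <<'E'
import numpy as np, cv2
from cell import monitor, read_camera, get_calibration, ticket, recognise, pinpoint, manip
def w(cam,p,c=None):
    c=c or get_calibration(cam); return (np.array(c["pose"])@np.append(p,1))[:3]
def px(cam,u,v,z,c=None):
    "pixel ray at world height z"
    c=c or get_calibration(cam); P=np.array(c["pose"])
    K=np.array([[c["fx"],0,c["cx"]],[0,c["fy"],c["cy"]],[0,0,1.]])
    n=cv2.undistortPoints(np.array([[[u,v]]],float),K,np.array(c["D"],float))[0,0]
    d=P[:3,:3]@np.array([n[0],n[1],1]); return P[:3,3]+d*(z-P[2,3])/d[2]
E
python3 - <<'E'
from h import *
for cam in("top","side"):
    im,d=read_camera(cam); cv2.imwrite(f"pics/{cam}0.png",im); c=get_calibration(cam); print(cam,np.round(c["pose"],2).tolist(),c["fx"])
    for t in("button_1","button_2","button_3","valve_section"):
        for r in pinpoint(cam,t)[:3]: print(t,round(r["confidence"],2),w(cam,r["location"],c).round(0))
s=monitor.state(); print(s["time_s"],s["tool_rot"],s["wrist_force"],manip.nose_length)
E
```

```text
top [[-0.02, -0.99, 0.12, 474.73], [-1.0, 0.02, -0.04, 52.86], [0.04, -0.12, -0.99, 762.56], [0.0, 0.0, 0.0, 1.0]] 364.412623652291
button_1 0.64 [519. 134. 165.]
button_1 0.53 [504. 110. 163.]
button_1 0.53 [542. 154. 163.]
button_2 0.64 [519. 134. 165.]
button_2 0.53 [504. 110. 163.]
button_2 0.53 [542. 154. 163.]
button_3 0.64 [519. 134. 165.]
button_3 0.53 [504. 110. 163.]
button_3 0.53 [542. 154. 163.]
valve_section 0.64 [523. 138.   1.]
side [[-0.92, -0.3, 0.26, 368.38], [-0.4, 0.71, -0.58, 512.93], [-0.01, -0.64, -0.77, 739.64], [0.0, 0.0, 0.0, 1.0]] 497.2479791678766
button_1 0.7 [525. 131. 165.]
button_1 0.61 [500. 115. 162.]
button_1 0.41 [541. 158. 162.]
button_2 0.7 [525. 131. 165.]
button_2 0.61 [500. 115. 162.]
button_2 0.41 [541. 158. 162.]
button_3 0.7 [525. 131. 165.]
button_3 0.61 [500. 115. 162.]
button_3 0.41 [541. 158. 162.]
valve_section 0.61 [521. 136.   1.]
valve_section 0.6 [502. 114. 161.]
0.5 [-4.42737447e-01 -3.11020968e+00  9.02054284e-05] [ 0.40267323 -0.0889466  -0.22061132] 72.6
```

View pics/top0.png

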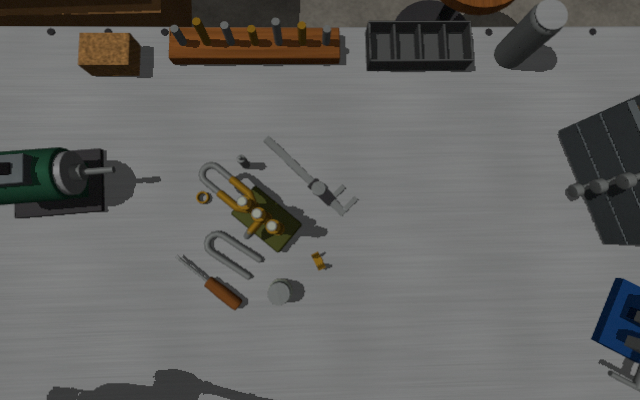

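View pics/side0.png

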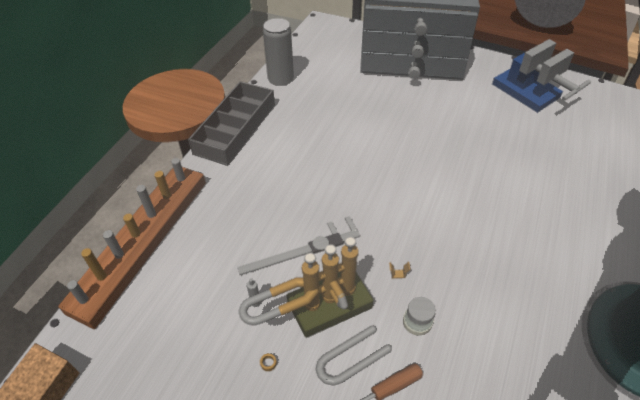

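The third valve is about (541,156), at the long-slide end. The middle is about (522,134) and the first about (502,113), and all the buttons stand up. I'll move above the middle with shut fingers.

drive_tool([
  {"linear":[-20,-17,0],"angular":[0,0,0],"jaw":1},
  {"linear":[-48,-42,0],"angular":[0,0,-5],"jaw":1},
  {"linear":[-78,-67,0],"angular":[0,0,-10],"jaw":1},
  {"linear":[-108,-93,0],"angular":[0,0,-16],"jaw":1},
  {"linear":[-138,-119,0],"angular":[0,0,-22],"jaw":1},
  {"linear":[-168,-145,0],"angular":[0,0,-28],"jaw":1},
  {"linear":[-198,-171,0],"angular":[0,0,-34],"jaw":1},
  {"linear":[-228,-197,0],"angular":[0,0,-40],"jaw":1},
], newtons=20)

```text
time_s: 1.17
tool_pos: [352.9, 393.7, 304.2]
tool_rot: [-0.656, 3.072, 0.001]
wrist_force: [0.2, 0.2, 0.0]
finger_gap: -0.3
finger_force: 0.0
```

```bash
cat >> h.py <<'E'
from scipy.spatial.transform import Rotation as R
def st():
    s=monitor.state(); r=R.from_rotvec(s["tool_rot"]); M=r.as_matrix()
    print("t",s["time_s"],"pos",np.round(s["tool_pos"],1),"xaxis deg",np.degrees(np.arctan2(M[1,0],M[0,0])).round(1),"z",M[:,2].round(3),"F",np.round(s["wrist_force"],1),"gap",s["finger_gap"])
    return s,M
def to(p):
    s,M=st(); print("shift tool",(M.T@(np.array(p)-s["tool_pos"])).round(1))
E
python3 -c "
from h import *
to([522,134,304])"
```

```text
t 1.1667 pos [352.9 393.7 304.2] xaxis deg -155.9 z [ 0.001  0.001 -1.   ] F [0.2 0.2 0. ] gap -0.3106795650154823
shift tool [-4.810e+01 -3.061e+02  2.000e-01]
```

drive_tool([
  {"linear":[-6,-39,0],"angular":[0,0,-4],"jaw":1},
  {"linear":[-12,-79,0],"angular":[0,0,-8],"jaw":1},
  {"linear":[-18,-119,0],"angular":[0,0,-12],"jaw":1},
  {"linear":[-25,-159,0],"angular":[0,0,-16],"jaw":1},
  {"linear":[-31,-199,0],"angular":[0,0,-20],"jaw":1},
  {"linear":[-38,-239,0],"angular":[0,0,-23],"jaw":1},
  {"linear":[-42,-270,0],"angular":[0,0,-23],"jaw":1},
  {"linear":[-43,-278,0],"angular":[0,0,-23],"jaw":1},
])

```text
time_s: 1.83
tool_pos: [505.9, 154.6, 304.3]
tool_rot: [-1.242, 2.885, -0.003]
wrist_force: [0.7, 0.4, 0.1]
finger_gap: -0.1
finger_force: 0.0
```

Run:
```python
from h import *
st(); c=get_calibration("wrist")
im,d=read_camera("wrist"); cv2.imwrite("pics/w0.png",im); print(np.round(c["pose"],2).tolist())
for r in pinpoint("wrist","button_1")[:4]: print(round(r["confidence"],2),w("wrist",r["location"],c).round(1))
for r in pinpoint("wrist","valve_section")[:2]: print(round(r["confidence"],2),w("wrist",r["location"],c).round(1))
np.save("d.npy",d)
```

```text
t 1.8333 pos [505.9 154.6 304.3] xaxis deg -133.4 z [ 0.002 -0.002 -1.   ] F [0.7 0.4 0.1] gap -0.05462956541340041
[[-0.73, 0.66, 0.2, 456.99], [0.69, 0.7, 0.2, 103.4], [-0.0, 0.28, -0.96, 374.05], [0.0, 0.0, 0.0, 1.0]]
0.77 [524.8 136.3 160.2]
0.77 [541.6 163.8 162.2]
0.57 [504.5 112.6 163.9]
0.57 [525.  140.1   1. ]
```

View pics/w0.png

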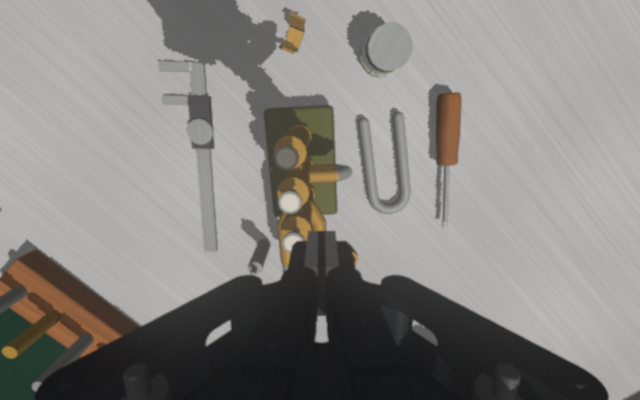

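The wrist view shows three buttons: first about (287,157), middle about (290,202), and third about (294,242), which is partly hidden by the fingers.

Run:
```python
from h import *
for n,u,v in((1,287,157),(2,290,202),(3,294,242)): print(n,px("wrist",u,v,163.5).round(1))
t=cv2.imread("pics/top0.png"); s=cv2.imread("pics/side0.png");im=cv2.imread("pics/w0.png")
a=cv2.resize(t[180:250,220:300],(400,350),interpolation=cv2.INTER_CUBIC)
b=cv2.resize(im[120:270,250:350],(400,600),interpolation=cv2.INTER_CUBIC)
c=np.zeros((600,800,3),np.uint8); c[:350,:400]=a; c[:,400:]=b; cv2.imwrite("pics/c0.png",c)
```

```text
1 [498.2 118.5 163.5]
2 [519.5 142.8 163.5]
3 [539.4 166.8 163.5]
```

View pics/c0.png

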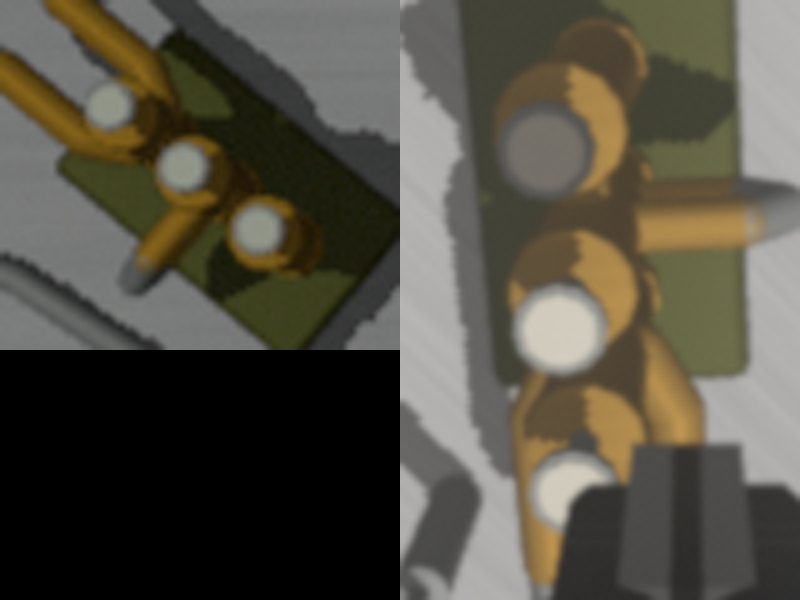

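The arm was still settling, so I'll measure again now that it's at rest.

Run:
```python
from h import *
st(); read_camera("wrist"); read_camera("wrist"); st()
c=get_calibration("wrist"); im,d=read_camera("wrist")
for r in pinpoint("wrist","button_1")[:4]: print(round(r["confidence"],2),w("wrist",r["location"],c).round(1))
g=cv2.cvtColor(im,cv2.COLOR_BGR2GRAY)
K=cv2.HoughCircles(cv2.GaussianBlur(g,(3,3),0),cv2.HOUGH_GRADIENT,1,20,param1=80,param2=12,minRadius=8,maxRadius=16)
for u,v,r in K[0]:
    if 230<u<360 and 120<v<330: print("circ",u,v,r,px("wrist",u,v,163.5,c).round(1))
for n,u,v in((3,242,201),(2,256.6,213),(1,271.6,225.8)): print("top",n,px("top",u,v,163.5).round(1))
cv2.imwrite("pics/c1.png",cv2.resize(im[120:270,220:380],None,fx=4,fy=4))
```

```text
t 1.9833 pos [503.9 158.1 303.9] xaxis deg -133.3 z [-0.     0.001 -1.   ] F [ 0.  -0.8  0.4] gap -0.022324175212418047
t 2.0833 pos [503.2 159.3 303.9] xaxis deg -133.2 z [-0.     0.001 -1.   ] F [-0.3  0.6  0.1] gap 0.18408817779061565
0.96 [523.3 137.5 164.9]
0.86 [539.8 162.9 158.5]
0.71 [434.8  33.7  -1.3]
0.68 [503.1 113.5 164.8]
circ 284.5 190.5 15.4 [515.7 135.3 163.5]
circ 277.5 155.5 9.4 [501.6 114.5 163.5]
circ 285.5 240.5 9.6 [542.4 163.  163.5]
circ 270.5 270.5 13.1 [568.3 172.8 163.5]
top 3 [542.7 160.3 163.5]
top 2 [522.5 136.5 163.5]
top 1 [501.1 112.2 163.5]
```

View pics/c1.png

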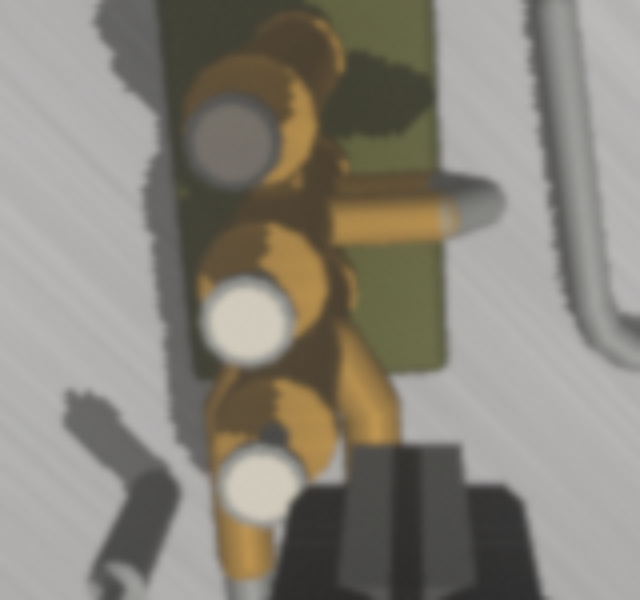

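```bash
python3 -c "
from h import *
to([542.5,161.5,246])"
```

```text
t 2.1833 pos [503.1 159.7 303.9] xaxis deg -133.1 z [-0.  0. -1.] F [-1.2 -0.5  0.2] gap -0.10772269738886932
shift tool [-28.2 -27.5  57.9]
```

drive_tool([
  {"linear":[-10,-10,0],"angular":[0,0,0],"jaw":1},
  {"linear":[-20,-20,0],"angular":[0,0,0],"jaw":1},
  {"linear":[-28,-27.5,5],"angular":[0,0,0],"jaw":1},
  {"linear":[-28,-27.5,20],"angular":[0,0,0],"jaw":1},
  {"linear":[-28,-27.5,38],"angular":[0,0,0],"jaw":1},
  {"linear":[-28,-27.5,52],"angular":[0,0,0],"jaw":1},
  {"linear":[-28,-27.5,58],"angular":[0,0,0],"jaw":1},
  {"linear":[-28,-27.5,58],"angular":[0,0,0],"jaw":1},
])

```text
time_s: 2.85
tool_pos: [541.6, 160.4, 243.5]
tool_rot: [1.247, -2.879, -0.001]
wrist_force: [0.3, -1.0, -0.7]
finger_gap: -0.1
finger_force: 0.0
```

Run:
```python
from h import *
st()
im,d=read_camera("side"); im2,_=read_camera("wrist"); st()
to([542.5,161.5,222.6])
cv2.imwrite("pics/s1.png",np.hstack([cv2.resize(im[210:330,260:380],(400,400)),cv2.resize(im2[120:280,220:380],(400,400))]))
```

```text
t 2.85 pos [541.6 160.4 243.5] xaxis deg -133.1 z [-0.004 -0.001 -1.   ] F [ 0.3 -1.  -0.7] gap -0.08530022815644939
t 2.95 pos [543.  160.5 246. ] xaxis deg -133.2 z [-0.  0. -1.] F [ 0.   1.1 -1.1] gap -0.01662201102545431
t 2.95 pos [543.  160.5 246. ] xaxis deg -133.2 z [-0.  0. -1.] F [ 0.   1.1 -1.1] gap -0.01662201102545431
shift tool [-0.4  1.1 23.4]
```

View pics/s1.png

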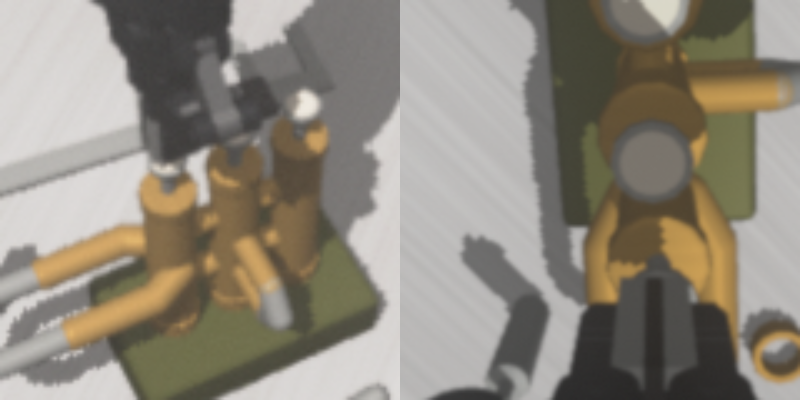

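The shut tips are centred over the third button at crop (160,160) and in line with the middle one. I'll descend slowly.

drive_tool([
  {"linear":[0,1,2],"angular":[0,0,0],"jaw":1},
  {"linear":[0,1,4],"angular":[0,0,0],"jaw":1},
  {"linear":[0,1,6],"angular":[0,0,0],"jaw":1},
  {"linear":[0,1,8],"angular":[0,0,0],"jaw":1},
  {"linear":[0,1,10],"angular":[0,0,0],"jaw":1},
  {"linear":[0,1,12],"angular":[0,0,0],"jaw":1},
  {"linear":[0,1,14],"angular":[0,0,0],"jaw":1},
  {"linear":[0,1,16],"angular":[0,0,0],"jaw":1},
])

```text
time_s: 3.62
tool_pos: [542.5, 160.6, 230.0]
tool_rot: [-1.247, 2.883, -0.0]
wrist_force: [-0.2, 0.4, 2.6]
finger_gap: 0.1
finger_force: 1.0
```

drive_tool([
  {"linear":[0,0,1],"angular":[0,0,0],"jaw":1},
  {"linear":[0,0,2],"angular":[0,0,0],"jaw":1},
  {"linear":[0,0,3],"angular":[0,0,0],"jaw":1},
  {"linear":[0,0,4],"angular":[0,0,0],"jaw":1},
  {"linear":[0,0,5],"angular":[0,0,0],"jaw":1},
  {"linear":[0,0,6],"angular":[0,0,0],"jaw":1},
  {"linear":[0,0,6.5],"angular":[0,0,0],"jaw":1},
  {"linear":[0,0,7],"angular":[0,0,0],"jaw":1},
])

```text
time_s: 4.28
tool_pos: [542.5, 160.7, 222.9]
tool_rot: [-1.248, 2.883, -0.0]
wrist_force: [1.0, -0.2, 1.7]
finger_gap: 0.1
finger_force: 0.9
```

drive_tool([
  {"linear":[0,0,0.1],"angular":[0,0,0],"jaw":1},
  {"linear":[0,0,0.2],"angular":[0,0,0],"jaw":1},
  {"linear":[0,0,0.3],"angular":[0,0,0],"jaw":1},
  {"linear":[0,0,0.4],"angular":[0,0,0],"jaw":1},
  {"linear":[0,0,0.5],"angular":[0,0,0],"jaw":1},
  {"linear":[0,0,0.6],"angular":[0,0,0],"jaw":1},
  {"linear":[0,0,0.7],"angular":[0,0,0],"jaw":1},
  {"linear":[0,0,0.7],"angular":[0,0,0],"jaw":1},
])

```text
time_s: 4.95
tool_pos: [542.4, 160.7, 222.2]
tool_rot: [-1.247, 2.883, -0.0]
wrist_force: [1.8, -0.3, 2.1]
finger_gap: 0.1
finger_force: 0.9
```

drive_tool([
  {"linear":[0,0,-4],"angular":[0,0,0],"jaw":1},
  {"linear":[0,0,-14],"angular":[0,0,0],"jaw":1},
  {"linear":[0,0,-28],"angular":[0,0,0],"jaw":1},
  {"linear":[0,0,-40],"angular":[0,0,0],"jaw":1},
  {"linear":[12,-0.5,-44],"angular":[0,0,0],"jaw":1},
  {"linear":[32,-1,-44],"angular":[0,0,0],"jaw":1},
  {"linear":[52,-2,-44],"angular":[0,0,0],"jaw":1},
  {"linear":[62.5,-2.3,-44],"angular":[0,0,0],"jaw":1},
])

```text
time_s: 5.62
tool_pos: [499.3, 112.0, 266.2]
tool_rot: [1.247, -2.882, 0.0]
wrist_force: [-0.4, 0.5, 0.0]
finger_gap: 0.2
finger_force: 0.0
```

Run:
```python
from h import *
im,d=read_camera("side"); cs=get_calibration("side")
for t in ("button_1","valve_section"):
  for r in pinpoint("side",t)[:3]: print(round(r["confidence"],2),w("side",r["location"],cs).round(1))
c=get_calibration("wrist"); im2,_=read_camera("wrist"); to([501.5,113.5,240])
cv2.imwrite("pics/s2.png",np.hstack([cv2.resize(im[210:330,260:380],(400,400)),cv2.resize(im2[120:280,220:380],(400,400))]))
```

```text
0.66 [524.  135.6 162.1]
0.65 [541.7 159.9 146.6]
0.42 [504.5 113.1 158.8]
0.75 [5.205e+02 1.350e+02 3.000e-01]
t 5.8167 pos [501.3 113.4 266.5] xaxis deg -133.3 z [ 0.001  0.001 -1.   ] F [ 0.3 -0.1  0.1] gap 0.20575263459859303
shift tool [-0.2 -0.1 26.5]
```

View pics/s2.png

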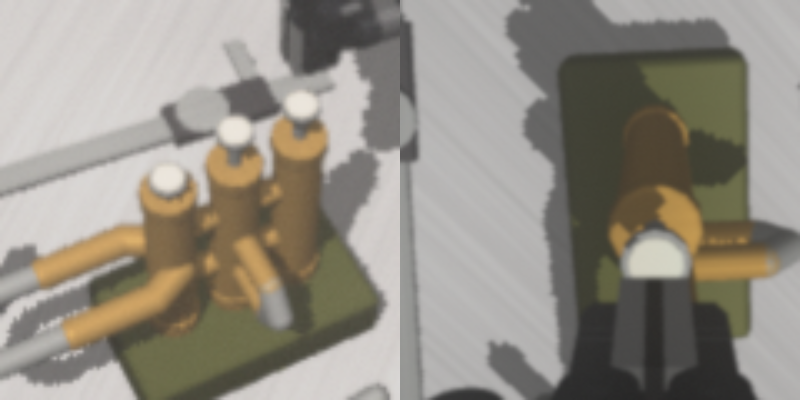

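The third button is down (crop 168,180) and the other two are up. The tips are in line with the first button, so I'll press that one.

drive_tool([
  {"linear":[0,0,6],"angular":[0,0,0],"jaw":1},
  {"linear":[0,0,14],"angular":[0,0,0],"jaw":1},
  {"linear":[0,0,20],"angular":[0,0,0],"jaw":1},
  {"linear":[0,0,23],"angular":[0,0,0],"jaw":1},
  {"linear":[0,0,25],"angular":[0,0,0],"jaw":1},
  {"linear":[0,0,27],"angular":[0,0,0],"jaw":1},
  {"linear":[0,0,29],"angular":[0,0,0],"jaw":1},
  {"linear":[0,0,31],"angular":[0,0,0],"jaw":1},
])

```text
time_s: 6.48
tool_pos: [501.4, 113.6, 235.2]
tool_rot: [-1.248, 2.883, -0.0]
wrist_force: [-1.2, -0.2, 1.9]
finger_gap: 0.3
finger_force: 1.0
```

drive_tool([
  {"linear":[0,0,2],"angular":[0,0,0],"jaw":1},
  {"linear":[0,0,4],"angular":[0,0,0],"jaw":1},
  {"linear":[0,0,6],"angular":[0,0,0],"jaw":1},
  {"linear":[0,0,8],"angular":[0,0,0],"jaw":1},
  {"linear":[0,0,9],"angular":[0,0,0],"jaw":1},
  {"linear":[0,0,10],"angular":[0,0,0],"jaw":1},
  {"linear":[0,0,10.5],"angular":[0,0,0],"jaw":1},
  {"linear":[0,0,11],"angular":[0,0,0],"jaw":1},
])

```text
time_s: 7.15
tool_pos: [501.4, 113.6, 224.2]
tool_rot: [-1.247, 2.883, 0.0]
wrist_force: [0.1, 1.2, 1.6]
finger_gap: 0.2
finger_force: 0.9
```

drive_tool([
  {"linear":[0,0,0.4],"angular":[0,0,0],"jaw":1},
  {"linear":[0,0,0.8],"angular":[0,0,0],"jaw":1},
  {"linear":[0,0,1.1],"angular":[0,0,0],"jaw":1},
  {"linear":[0,0,1.4],"angular":[0,0,0],"jaw":1},
  {"linear":[0,0,1.6],"angular":[0,0,0],"jaw":1},
  {"linear":[0,0,1.8],"angular":[0,0,0],"jaw":1},
  {"linear":[0,0,2.0],"angular":[0,0,0],"jaw":1},
  {"linear":[0,0,2.0],"angular":[0,0,0],"jaw":1},
])

```text
time_s: 7.82
tool_pos: [501.3, 113.6, 222.2]
tool_rot: [-1.247, 2.883, -0.0]
wrist_force: [0.6, 1.6, 1.8]
finger_gap: -0.0
finger_force: 0.8
```

drive_tool([
  {"linear":[0,0,-4],"angular":[0,0,0],"jaw":1},
  {"linear":[0,0,-14],"angular":[0,0,0],"jaw":1},
  {"linear":[0,0,-26],"angular":[0,0,0],"jaw":1},
  {"linear":[0,0,-36],"angular":[0,0,0],"jaw":1},
  {"linear":[-3,0,-40],"angular":[0,0,0],"jaw":1},
  {"linear":[-14,0.7,-40],"angular":[0,0,0],"jaw":1},
  {"linear":[-26,1.2,-40],"angular":[0,0,0],"jaw":1},
  {"linear":[-31.5,1.3,-40],"angular":[0,0,0],"jaw":1},
])

```text
time_s: 8.48
tool_pos: [523.0, 138.8, 262.2]
tool_rot: [-1.248, 2.882, 0.001]
wrist_force: [0.5, 0.6, -0.1]
finger_gap: 0.1
finger_force: 0.0
```

Run:
```python
from h import *
read_camera("side"); cs=get_calibration("side")
for r in pinpoint("side","button_1")[:3]: print(round(r["confidence"],2),w("side",r["location"],cs).round(1))
to([522,137.5,222.2])
```

```text
0.64 [502.9 113.1 145.4]
0.55 [544.4 158.6 148.5]
t 8.5833 pos [522.4 138.4 261.5] xaxis deg -133.1 z [-0.001 -0.    -1.   ] F [-0.5  0.4  0.1] gap 0.2622747463927311
shift tool [ 1.  -0.3 39.3]
```

drive_tool([
  {"linear":[0,0,5],"angular":[0,0,0],"jaw":1},
  {"linear":[0,0,11],"angular":[0,0,0],"jaw":1},
  {"linear":[0,0,16],"angular":[0,0,0],"jaw":1},
  {"linear":[0,0,19],"angular":[0,0,0],"jaw":1},
  {"linear":[0,0,21],"angular":[0,0,0],"jaw":1},
  {"linear":[0,0,23],"angular":[0,0,0],"jaw":1},
  {"linear":[0,0,25],"angular":[0,0,0],"jaw":1},
  {"linear":[0,0,27],"angular":[0,0,0],"jaw":1},
])

```text
time_s: 9.25
tool_pos: [521.9, 137.2, 235.4]
tool_rot: [-1.247, 2.883, -0.0]
wrist_force: [-0.6, -0.2, 1.9]
finger_gap: -0.0
finger_force: 1.0
```

drive_tool([
  {"linear":[0,0,2],"angular":[0,0,0],"jaw":1},
  {"linear":[0,0,4],"angular":[0,0,0],"jaw":1},
  {"linear":[0,0,6],"angular":[0,0,0],"jaw":1},
  {"linear":[0,0,8],"angular":[0,0,0],"jaw":1},
  {"linear":[0,0,9],"angular":[0,0,0],"jaw":1},
  {"linear":[0,0,10],"angular":[0,0,0],"jaw":1},
  {"linear":[0,0,10.5],"angular":[0,0,0],"jaw":1},
  {"linear":[0,0,11],"angular":[0,0,0],"jaw":1},
])

```text
time_s: 9.92
tool_pos: [521.9, 137.3, 224.1]
tool_rot: [1.248, -2.883, 0.0]
wrist_force: [0.3, -1.4, 2.0]
finger_gap: 0.4
finger_force: 0.9
```

drive_tool([
  {"linear":[0,0,0.4],"angular":[0,0,0],"jaw":1},
  {"linear":[0,0,0.8],"angular":[0,0,0],"jaw":1},
  {"linear":[0,0,1.1],"angular":[0,0,0],"jaw":1},
  {"linear":[0,0,1.4],"angular":[0,0,0],"jaw":1},
  {"linear":[0,0,1.6],"angular":[0,0,0],"jaw":1},
  {"linear":[0,0,1.8],"angular":[0,0,0],"jaw":1},
  {"linear":[0,0,1.9],"angular":[0,0,0],"jaw":1},
  {"linear":[0,0,1.9],"angular":[0,0,0],"jaw":1},
])

```text
time_s: 10.58
tool_pos: [521.9, 137.4, 222.3]
tool_rot: [-1.248, 2.883, 0.0]
wrist_force: [0.3, -0.5, 0.3]
finger_gap: 0.5
finger_force: 0.7
```

drive_tool([
  {"linear":[0,0,-4],"angular":[0,0,0],"jaw":1},
  {"linear":[0,0,-14],"angular":[0,0,0],"jaw":1},
  {"linear":[0,0,-30],"angular":[0,0,0],"jaw":1},
  {"linear":[0,0,-50],"angular":[0,0,0],"jaw":1},
  {"linear":[0,0,-70],"angular":[0,0,0],"jaw":1},
  {"linear":[0,0,-90],"angular":[0,0,0],"jaw":1},
  {"linear":[0,0,-105],"angular":[0,0,0],"jaw":1},
  {"linear":[0,0,-110],"angular":[0,0,0],"jaw":1},
])

```text
time_s: 11.25
tool_pos: [523.2, 137.9, 336.5]
tool_rot: [-1.245, 2.878, -0.001]
wrist_force: [1.6, -0.4, 0.4]
finger_gap: -0.2
finger_force: 0.0
```

Run:
```python
from h import *
im,d=read_camera("side"); cs=get_calibration("side")
for t in ("button_1","valve_section"):
  for r in pinpoint("side",t)[:3]: print(t,round(r["confidence"],2),w("side",r["location"],cs).round(1))
st(); cv2.imwrite("pics/s3.png",cv2.resize(im[190:380,200:440],None,fx=3,fy=3))
```

```text
button_1 0.67 [500.4 115.8 146. ]
button_1 0.52 [521.2 141.1 149.2]
button_1 0.43 [540.3 161.1 148.1]
valve_section 0.92 [ 5.210e+02  1.382e+02 -1.000e-01]
t 11.4 pos [521.9 137.5 332.6] xaxis deg -133.2 z [ 0.001  0.    -1.   ] F [-0.1  0.3 -0.4] gap 0.019724438463679075
```

View pics/s3.png

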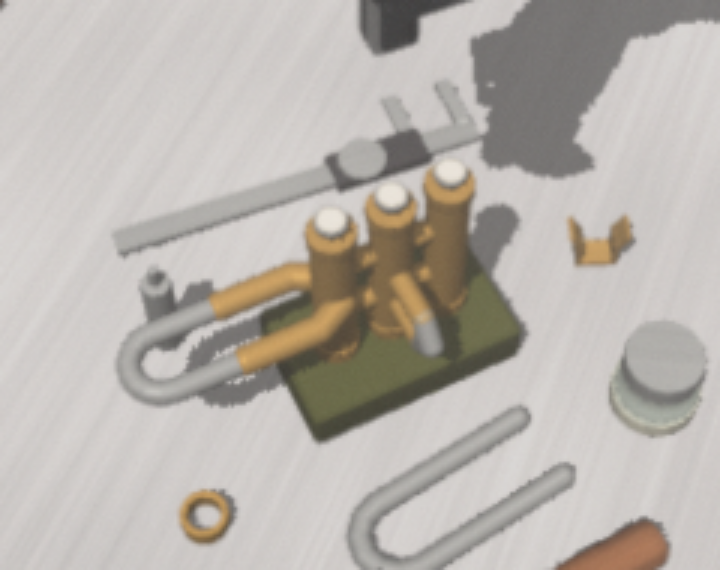

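All three buttons are down (crop 330,222; 392,197; 452,172). The section hasn't moved, and the tool is well clear.

```bash
python3 -c "
from h import *
print(ticket.job_done())"
```

```text
the job is handed in; nothing more can be done
None
```

I pressed the valves lightly (about 2 N) in the order third, first, middle; all three are down to about 0.5 mm above their stops, the valve section has not moved, the arm is clear, and the job is handed in.

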